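# Change a tea in the tasting rack

### The job

Change the finished red-capped tea in the wooden tasting rack for the fresh green-capped one held in the vise: first stand the red tube in the free hole of the grey returns block, then lift the green tube out of the vise and stand it in the hole that the red one left; for this, slide the vise's jaw fully open by its blue post, and leave it open. Seat both tubes fully down in their holes, lowering rather than dropping them and keeping them upright all the way. Leave the other tubes, the cup and the teapot where they are.

Things in the scene. Friction and masses are not known exactly. Their poses are not given: they have to be found in the camera images.
- old_tube: finished tea: amber glass tube with a RED cap, 145 mm tall, 120 g. Origin at the centre of its underside, z axis up along the tube. Body 32 mm diameter up to 95 mm, neck 20 mm diameter from 95 to 107 mm, cap 28 mm diameter from 107 to 145 mm: hold it by the cap, from above. It starts in one of the three holes of the tasting rack, underside 15 mm above the table.
- fresh_tube: a sealed sample tube like old_tube but with a GREEN cap; same size and origin. It starts standing in the well of the vise, underside 15 mm above the table, with the sliding jaw's steel fork around its neck (above the body, below the cap), so it cannot be lifted until the jaw is open.
- keep_a: a sealed sample tube like old_tube but with a WHITE cap; same size and origin. Stays in the tasting rack.
- keep_b: a sealed sample tube like old_tube but with a YELLOW cap; same size and origin. Stays in the tasting rack.
- returned: a sealed sample tube like old_tube but with a BLACK cap; same size and origin. Stays in one hole of the returns block.
- rack: tasting rack, a fixed brown wooden block 85 x 220 x 50 mm (x, y, z) with three holes in a row along its y axis, 70 mm apart, all occupied at the start. Origin at the centre of its underside on the table.
- rack_hole0 (a point): centre of the mouth of a rack hole, in the rack's top face 50 mm above the table (rack y = -70 mm). Hole 36 mm diameter, chamfered, 35 mm deep: a seated tube's underside is 15 mm above the table.
- rack_hole1 (a point): the same, middle hole (rack y = 0)
- rack_hole2 (a point): the same, rack y = +70 mm
- returns: returns block, a fixed light grey block 85 x 150 x 50 mm with two holes 74 mm apart along its y axis, one of them taken by the black-capped tube. Origin at the centre of its underside. It and the vise stand left and right of the rack, either way round.
- returns_hole0 (a point): centre of the mouth of a hole of the returns block (block y = -37 mm), 50 mm above the table; 36 mm diameter, 35 mm deep, as in the rack
- returns_hole1 (a point): the same, block y = +37 mm
- vise: fixed capping vise of dark wood; origin on the table directly under the axis of its tube well (36 mm diameter, mouth 35 mm above the table, floor 15 mm). Fixed wooden jaw on its +x side up to 90 mm high; the bed runs to x = -198 mm; 100 mm wide in y. The steel jaw slides along the vise's -x axis (towards the robot) to open.
- jaw (a joint): opening of the vise's sliding jaw in m: 0 shut, 0.055 fully open (end stop); the post and fork move along the vise's -x axis by this much. About 3 to 4 N moves it; it stays where it is left. The fork's two prongs (113 to 119 mm above the table) reach to vise x = 14 mm when shut.
- jaw_handle (a point): centre of the top of the jaw's upright blue round handle post, 24 mm diameter, free from 50 to 150 mm above the table; it is at vise x = -95 mm minus the jaw opening
- cup: bystander: white open cup, 68 mm wide, 50 mm high; origin at the centre of its underside
- teapot: bystander: white teapot with a wooden handle, body 110 mm wide, 103 mm high; origin at the centre of its underside

How it is judged (in metres and radians):
On the way, in this order (a step that is already met when the one before it is completed fails the run):
1. the red-capped tube stands in the returns block ((horizontal distance between old_tube and returns_hole0 below 0.007 m or horizontal distance between old_tube and returns_hole1 below 0.007 m) and height (world z) of old_tube below 0.022 m and angle between old_tube's own z axis and vertical below 0.15 rad), for 0.2 s.
2. the jaw is open and the green-capped tube is lifted out of the vise (value of joint jaw above 0.045 m and height (world z) of fresh_tube above 0.045 m), for 0.1 s.
3. the green-capped tube stands in the tasting rack ((horizontal distance between fresh_tube and rack_hole0 below 0.007 m or horizontal distance between fresh_tube and rack_hole1 below 0.007 m or horizontal distance between fresh_tube and rack_hole2 below 0.007 m) and height (world z) of fresh_tube below 0.022 m and angle between fresh_tube's own z axis and vertical below 0.15 rad), for 0.2 s.
At the end, for the whole second after the job is handed in: red tube in the returns block and green tube in the tasting rack, at rest; white and yellow still in the rack, black in the returns block; each within 7 mm of a hole axis, underside under 22 mm above the table (15 is fully down), tilt under 0.15 rad; jaw open over 45 mm (all of step 1 and all of step 3 and (horizontal distance between keep_a and rack_hole0 below 0.007 m or horizontal distance between keep_a and rack_hole1 below 0.007 m or horizontal distance between keep_a and rack_hole2 below 0.007 m) and height (world z) of each of keep_a, keep_b, returned below 0.022 m and angle between each of keep_a, keep_b, returned's own z axis and vertical below 0.15 rad and (horizontal distance between keep_b and rack_hole0 below 0.007 m or horizontal distance between keep_b and rack_hole1 below 0.007 m or horizontal distance between keep_b and rack_hole2 below 0.007 m) and (horizontal distance between returned and returns_hole0 below 0.007 m or horizontal distance between returned and returns_hole1 below 0.007 m) and value of joint jaw above 0.045 m and linear speed of each of old_tube, fresh_tube below 0.02 m/s); the robot touches nothing.
It fails at once if a white-, yellow- or black-capped tube is disturbed (moved over 15 mm) (distance of any of keep_a, keep_b, returned from where it was at the start of the episode above 0.015 m).
It fails at once if the cup or teapot is pushed away (over 30 mm) (distance of any of cup, teapot from where it was at the start of the episode above 0.03 m).
It fails at once if the red- or green-capped tube is tipped over 0.7 rad (angle between any of old_tube, fresh_tube's own z axis and vertical above 0.7 rad).
It fails at once if the red- or green-capped tube is dropped (falls at over 0.6 m/s out of the fingers) ((linear speed of old_tube above 0.6 m/s and contact force between old_tube and the fingers below 0.05 N) or (linear speed of fresh_tube above 0.6 m/s and contact force between fresh_tube and the fingers below 0.05 N)).
It also fails if it takes over 64 s, if anything falls off the work surface, if the arm or the gripper's body presses on something with over 40 N, if the wrist force passes 120 N, or if a joint passes its speed limit or range.

### The arm

A 6-joint arm with a two-finger parallel gripper is mounted at the origin on the work surface. World frame = base frame: x ahead of the robot, y to its left, z up, the work surface at z = 0. Lengths are in m, angles in degrees, forces in N, time in s.
With the tool pointing down it reaches from about 0.275 to 0.725 m from the base axis. Payload 5.6 kg.
Tool frame: the origin (TCP) lies midway between the tips of the shut fingers; the grasp point (between the pads) lies 19 mm behind it; z points along the fingers, y is the line along which they close (so a half turn about z gives the same grasp; the last joint's range is limited). The gripper opens to 85 mm and grips with 20 to 120 N. Pads are 22 mm wide; open, the fingers measure 114 mm over their backs; the gripper's body (76 mm by 85 mm) begins 54 mm behind the grasp point. The pads swing forward as they close: fully open they stand 13 mm farther back than shut.
Start: joints at [81.681, 14.616, 6.199, 0, -81.583, -16.306], TCP at [0.229, 0.5, 0.21] pointing down, gripper open.
Joint ranges: [-168.99, 168.99], [-69.2, 112.95], [-62.41, 85.93], [-164.36, 98.24], [-168.68, -3.75], [-174.98, 174.98]. Speed limits (degrees/s): [147.25, 147.25, 180, 180, 180, 180].

### API

Orientations are given as a 3x3 rotation matrix whose columns are the frame's x, y, z axes.
In Python, from bench import get_state, snapshot, sign_off gives the robot as it stands.
- The arm moves only by the tool jog_arm, never from a script. Its arguments are lists of equal length, an entry for each row: "linear": the shift along the tool's x, y, z each as a share of 50 mm, from -1 to 1, a list of three; "roll": the turn about the tool's z as a share of 90 degrees, from -1 to 1. In form: {"linear": [[dx, dy, dz], ...], "roll": [roll, ...]}. A call has exactly 8 rows; each row shifts and turns the commanded pose from where the row before left it, along the tool's axes as they then stand; what a row does not reach is not made up. A row lasts 1/8 s, in which the tool goes at most 62.5 mm and 10.7 degrees, less where a joint would pass 70% of its speed; a pose out of reach is approached as far as the arm can. A call with a number of a shift or a turn outside -1 to 1 is refused whole. A call with a gripper value outside its range is refused whole. "claw" is the closure, from -1 (fully open) to 1 (shut), set as the call begins (left out, the last holds). The fingers move at their own pace and stop on an object; "force" is the grip in N (left out, the last holds). Time passes only in rows, so rows that do not move let the fingers close, or fill a call up. It gives the time, the measured TCP pose, the force, the opening and the grip force at its end, in the units of the state.
- get_state(): the state, without advancing time (a new reading comes with each control period).
- snapshot(name): name is "scene" or "top"; returns a dict with "frame" (420x560x3 uint8, red, green, blue), "K" (3x3 intrinsics, pixels), "k1" (the pictures are not rectified: a ray, as slopes to the right and down, at radius r is drawn at 1 + k1 r^2 times it, then the intrinsics apply), "rvec" (rotation vector, rad) and "tvec" (3), from world to camera coordinates, as OpenCV has them. Camera axes: x right, y down, z forward; pixel columns grow to the right and rows downward; lengths in m; the calibration is good to about 2 mm. A picture is of the moment at which its call begins. There is no depth.
- sign_off(): hands the job in; it is judged then, once.
The state is a dict: "time": time; "joints": joint angles; "joint_velocities": joint speeds; "joint_torque": joint torques, N m; "position": TCP position; "tool_rot": TCP orientation; "wrist_force": force on the tool from outside, world axes, zero at the start; "wrist_torque": the same for the moment, N m; "finger_gap": finger opening in m; "gripper_force": force on a finger pad.
Only numpy, scipy, OpenCV 4.12 (cv2) and the standard library are available. Lean on these libraries where they do the work, as an engineer would, in place of code of your own. Each camera call takes 0.05 s, during which the arm holds its last target. There are 200 camera calls.

## Working session

There is one attempt and no reset: what is moved stays moved. The work goes in short steps, Python scripts to look and compute and a tool call to move; the robot and the scene stay as the last step left them, time stands still between calls to the robot, and variables do not carry over. Pictures are saved under pics/ and viewed, at most 10 in all, crops included, and the job is handed in when it is done.

Besides the shell and the picture viewer there is one more tool, called after "Call:" as a command line: name --pt "numbers of a row" for each row, then --argument value for the rest. jog_arm: Moves the arm, as the interface text tells. Shift numbers are shares of 50 mm and turn numbers shares of 90 degrees, none past 1 either way. Its arguments: {"type":"object","properties":{"linear":{"type":"array","items":{"type":"array","items":{"type":"number"}}},"roll":{"type":"array","items":{"type":"number"}},"claw":{"type":"number"},"force":{"type":"number"}},"required":["linear","roll"]}

```bash
mkdir -p pics; python3 - <<'E'
from bench import *
import cv2,numpy as np
s=get_state();print(s['time'],s['position'],np.round(s['tool_rot'],3).tolist(),s['finger_gap'])
for n in ['scene','top']:
    d=snapshot(n);cv2.imwrite(f'pics/{n}0.png',d['frame'][:,:,::-1]);np.savez(f'{n}0.npz',**d);print(n,d['K'],d['k1'],d['rvec'],d['tvec'])
E
```

```text
0.0 [0.22889498 0.49951598 0.20929026] [[0.909, -0.417, -0.001], [-0.417, -0.909, -0.002], [0.0, 0.002, -1.0]] 0.08540184805047345
scene [[456.17301486   0.         282.39277283]
 [  0.         456.17301486 204.56028276]
 [  0.           0.           1.        ]] -0.017069965620714975 [ 2.00433702  0.9441444  -0.5312033 ] [-0.36685452 -0.12522836  1.52820885]
top [[394.37022278   0.         282.79314165]
 [  0.         394.37022278 210.04295384]
 [  0.           0.           1.        ]] -0.020285198820557602 [ 2.12042103 -2.1842932   0.11511316] [0.05200197 0.59996843 0.89910569]
```

View pics/scene0.png

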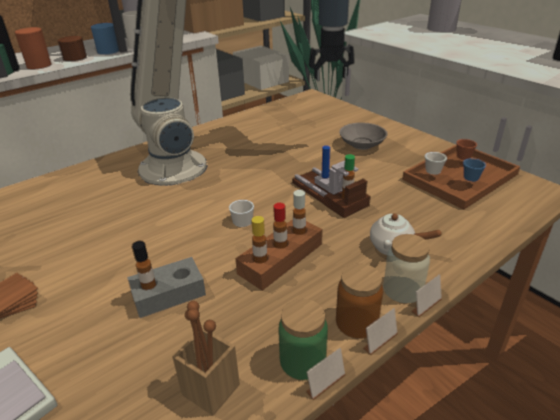

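View pics/top0.png

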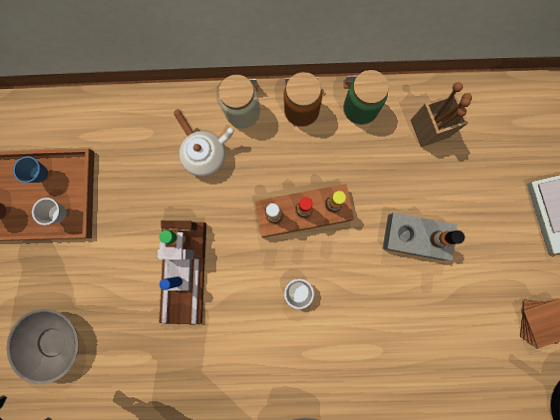

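The top view shows caps at white (273,211), red (305,204), yellow (339,198), black (452,238) and green (166,237). The blue post is at (171,283) and the free returns hole at (406,234). Now I'll measure them.

```bash
cat > h.py <<'E'
import cv2,numpy as np
def ray(d,uv):
    K=d['K'];R,_=cv2.Rodrigues(d['rvec'])
    p=cv2.undistortPoints(np.float64([[uv]]),K,np.array([float(d['k1']),0,0,0,0]))[0,0]
    return -R.T@d['tvec'],R.T@np.array([p[0],p[1],1.])
def onz(d,uv,z):
    c,v=ray(d,uv);return c+v*(z-c[2])/v[2]
def tri(a,ua,b,ub):
    c1,v1=ray(a,ua);c2,v2=ray(b,ub)
    t=np.linalg.lstsq(np.c_[v1,-v2],c2-c1,rcond=None)[0]
    p,q=c1+t[0]*v1,c2+t[1]*v2
    return (p+q)/2,np.linalg.norm(p-q)
H={'red':[(0,8),(172,180)],'green':[(50,75)],'yellow':[(24,32)],'blue':[(112,128)]}
def blob(d,col,near,smin=150,vmin=60,rad=25):
    hsv=cv2.cvtColor(d['frame'],cv2.COLOR_RGB2HSV)
    m=sum(cv2.inRange(hsv,(a,smin,vmin),(b,255,255)) for a,b in H[col])
    n,l,st,c=cv2.connectedComponentsWithStats(m)
    ok=[i for i in range(1,n) if np.hypot(*(c[i]-near))<rad]
    i=max(ok,key=lambda i:st[i,4]);return c[i],st[i],l==i
E
python3 - <<'E'
from h import *
t,s=np.load('top0.npz'),np.load('scene0.npz')
N={'red':((305,204),(280,212)),'green':((166,237),(349,162)),'yellow':((339,198),(258,226)),'blue':((171,283),(326,160))}
np.set_printoptions(precision=4,suppress=True)
for k,(a,b) in N.items():
    ca,sa,_=blob(t,k,a);cb,sb,_=blob(s,k,b)
    print(k,ca,sa,cb,sb,'tri',*tri(t,ca,s,cb),'top141',onz(t,ca,.141),'sc141',onz(s,cb,.141))
# hole & rack/vise/block corners
o=[]
for (x,y,w,h) in [(145,210,80,120),(375,205,100,65),(245,180,120,65)]:
    o.append(cv2.resize(t['frame'][y:y+h,x:x+w,::-1],(w*4,h*4),interpolation=cv2.INTER_CUBIC))
c=np.zeros((540,800,3),np.uint8)
c[:480,:320]=o[0];c[:260,320:720]=o[1];c[270:530,320:800]=o[2];cv2.imwrite('pics/crop1.png',c)
E
```

```text
red [305.3006 203.773 ] [299 197  14  15 163] [279.0446 211.5644] [273 202  12  20 202] tri [ 0.5994 -0.0157  0.1436] 0.002169804373134132 top141 [ 0.6004 -0.0149  0.141 ] sc141 [ 0.5959 -0.0144  0.141 ]
green [166.     236.4688] [160 231  13  12 128] [348.9756 161.9756] [346 156   7  14  82] tri [0.5384 0.2774 0.1423] 0.005284835739832278 top141 [0.5401 0.28   0.141 ] sc141 [0.5361 0.2762 0.141 ]
yellow [338.5221 197.0588] [332 191  14  14 136] [257.2429 219.6   ] [252 216  12   8  70] tri [ 0.6093 -0.084   0.1585] 0.0021092922740718824 top141 [ 0.6126 -0.0855  0.141 ] sc141 [ 0.5885 -0.0713  0.141 ]Traceback (most recent call last):
  File "<stdin>", line 6, in <module>
  File "h.py", line 19, in blob
    i=max(ok,key=lambda i:st[i,4]);return c[i],st[i],l==i
ValueError: max() iterable argument is empty
```

```bash
sed -i "s/'green':\[(50,75)\]/'green':[(45,90)]/;s/'blue':\[(112,128)\]/'blue':[(105,130)]/;s/'yellow':\[(24,32)\]/'yellow':[(22,34)]/" h.py
python3 - <<'E'
from h import *
t,s=np.load('top0.npz'),np.load('scene0.npz')
N={'red':((305,204),(280,212)),'green':((166,237),(349,162)),'yellow':((339,198),(258,226)),'blue':((171,283),(326,160))}
np.set_printoptions(precision=4,suppress=True)
for k,(a,b) in N.items():
  for sm in (110,150):
    ca,sa,_=blob(t,k,a,sm,35);cb,sb,_=blob(s,k,b,sm,35)
    print(k,ca,sa,cb,sb,'tri',*tri(t,ca,s,cb),'top141',onz(t,ca,.141))
o=[]
for (x,y,w,h) in [(145,210,80,120),(375,205,100,65),(245,180,120,65)]:
    o.append(cv2.resize(t['frame'][y:y+h,x:x+w,::-1],(w*4,h*4),interpolation=cv2.INTER_CUBIC))
c=np.zeros((540,800,3),np.uint8)
c[:480,:320]=o[0];c[:260,320:720]=o[1];c[270:530,320:800]=o[2];cv2.imwrite('pics/crop1.png',c)
E
```

```text
red [305.3006 203.773 ] [299 197  14  15 163] [279.0446 211.5644] [273 202  12  20 202] tri [ 0.5994 -0.0157  0.1436] 0.002169804373134132 top141 [ 0.6004 -0.0149  0.141 ]
red [305.3006 203.773 ] [299 197  14  15 163] [279.0446 211.5644] [273 202  12  20 202] tri [ 0.5994 -0.0157  0.1436] 0.002169804373134132 top141 [ 0.6004 -0.0149  0.141 ]
green [167.2486 236.5424] [159 230  17  14 177] [349.2326 161.4341] [345 154  10  16 129] tri [0.539  0.2754 0.1445] 0.00213925313487131 top141 [0.5399 0.2774 0.141 ]
green [167.3836 236.673 ] [160 231  16  12 159] [348.9756 161.9756] [346 156   7  14  82] tri [0.5386 0.2754 0.1428] 0.0027772506863114298 top141 [0.5396 0.2771 0.141 ]
yellow [338.2484 197.535 ] [332 191  14  14 157] [257.6439 225.0683] [251 216  13  20 205] tri [ 0.6105 -0.085   0.1448] 0.0016547694486469776 top141 [ 0.6116 -0.0848  0.141 ]
yellow [338.2484 197.535 ] [332 191  14  14 157] [257.7044 225.1281] [252 216  12  20 203] tri [ 0.6106 -0.085   0.1446] 0.0015269917757561246 top141 [ 0.6116 -0.0848  0.141 ]
blue [170.0197 282.7438] [160 277  22  13 203] [325.4062 161.7708] [322 146   7  32 192] tri [0.4408 0.2819 0.1006] 0.003073608923495514 top141 [0.4439 0.2711 0.141 ]
blue [170.1929 282.6751] [160 277  22  13 197] [325.3373 161.3675] [323 147   6  31 166] tri [0.4411 0.2812 0.1023] 0.0028287709665427876 top141 [0.444  0.2707 0.141 ]
```

View pics/crop1.png

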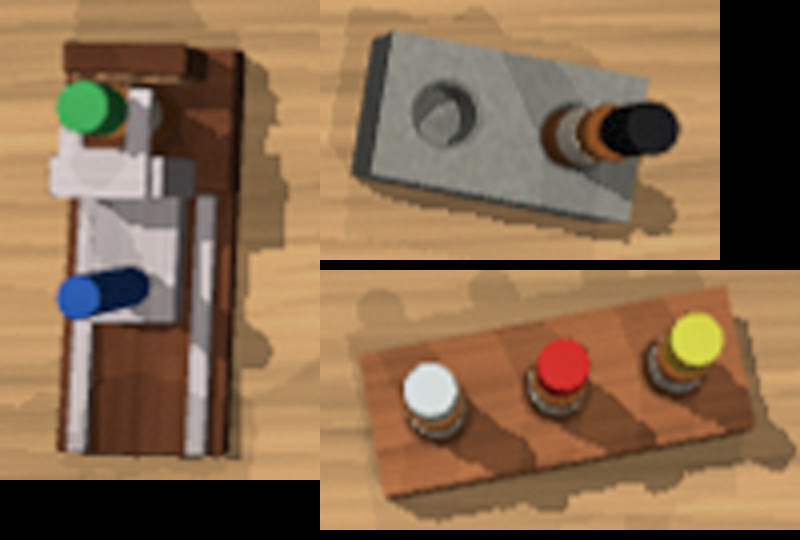

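The crop shows the hole mouth centre at about px (405.4,233.4). The cap-top discs are green (165.6,236.6), red (305.4,203.4) and yellow (338.7,197.1), and the post-top disc is at (164.6,283.6).

```bash
python3 - <<'E'
from h import *
t,s=np.load('top0.npz'),np.load('scene0.npz')
np.set_printoptions(precision=4,suppress=True)
def px(x,y,ox,oy,cx,cy): return (ox+(x-cx)/4-.375, oy+(y-cy)/4-.375)
V=lambda x,y:px(x,y,145,210,0,0);R=lambda x,y:px(x,y,375,205,320,0);W=lambda x,y:px(x,y,245,180,320,270)
for n,p,z in [('green',V(84,108),.16),('post',V(80,296),.15),('red',W(563,365),.16),('white',W(431,390),.16),('yellow',W(696,340),.16),('hole',R(443,115),.05),('blackcap',R(652,128),.16)]+\
 [('rc',W(*q),.05) for q in [(361,352),(726,287),(752,424),(388,496)]]+[('bc',R(*q),.05) for q in [(392,32),(648,78),(632,220),(370,178)]]:
    print(n,np.round(p,1),onz(t,p,z))
# bright top discs by value
for k,near in [('red',(305,204)),('green',(166,237)),('blue',(165,284)),('yellow',(339,198))]:
    hsv=cv2.cvtColor(t['frame'],cv2.COLOR_RGB2HSV)
    _,_,m=blob(t,k,near,110,35); v=hsv[...,2]; th=.85*np.percentile(v[m],90)
    mm=m&(v>th);ys,xs=np.nonzero(mm);(c,r)=cv2.minEnclosingCircle(np.c_[xs,ys].astype(np.float32))
    print(k,mm.sum(),xs.mean(),ys.mean(),c,r,onz(t,(xs.mean(),ys.mean()),.15 if k=='blue' else .16))
# hole in scene view
cv2.imwrite('pics/crop2.png',cv2.resize(s['frame'][225:325,110:330,::-1],None,fx=3.5,fy=3.5,interpolation=cv2.INTER_CUBIC))
E
```

```text
green [165.6 236.6] [0.5386 0.2749 0.16  ]
post [164.6 283.6] [0.4429 0.2795 0.15  ]
red [305.4 203.4] [ 0.5987 -0.0142  0.16  ]
white [272.4 209.6] [0.5878 0.0541 0.16  ]
yellow [338.6 197.1] [ 0.6095 -0.0832  0.16  ]
hole [405.4 233.4] [ 0.5365 -0.2481  0.05  ]
blackcap [457.6 236.6] [ 0.5209 -0.3214  0.16  ]
rc [254.9 200.1] [0.6251 0.0989 0.05  ]
rc [346.1 183.9] [ 0.657  -0.1167  0.05  ]
rc [352.6 218.1] [ 0.5757 -0.1279  0.05  ]
rc [261.6 236.1] [0.5401 0.0849 0.05  ]
bc [392.6 212.6] [ 0.5857 -0.2216  0.05  ]
bc [456.6 224.1] [ 0.5543 -0.3685  0.05  ]
bc [452.6 259.6] [ 0.473  -0.3527  0.05  ]
bc [387.1 249.1] [ 0.5016 -0.2038  0.05  ]
red 123 305.4471544715447 202.9512195121951 (305.5, 202.8333282470703) 6.346582412719727 [ 0.5995 -0.0144  0.16  ]
green 112 164.90178571428572 236.23214285714286 (164.7941131591797, 236.2058868408203) 6.113921642303467 [0.5395 0.2764 0.16  ]
blue 76 163.94736842105263 283.80263157894734 (164.0, 283.95001220703125) 5.050087928771973 [0.4426 0.2809 0.15  ]
yellow 126 338.91269841269843 196.63492063492063 (338.9545593261719, 196.86363220214844) 6.326303005218506 [ 0.6105 -0.0838  0.16  ]
```

View pics/crop2.png

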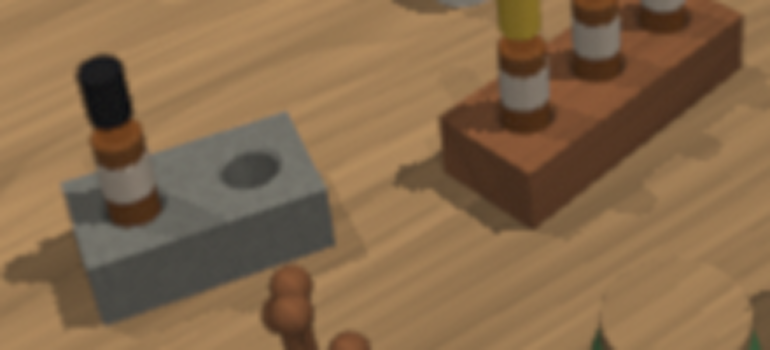

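The crop agrees. My estimates in metres are:

| Point | x | y |
|---|---|---|
| Red tube | 0.5993 | -0.0147 |
| Free hole | 0.536 | -0.249 |
| Green tube | 0.539 | 0.2758 |
| Post | 0.4427 | 0.2802 |

I'll keep one tool yaw throughout (tool x = world x, tool y = -world y) and a narrow opening.

Call:
jog_arm --pt "0 0 0" --pt "0 0 0" --pt "0 0 0" --pt "0.58 0.8 0" --pt "0.58 0.8 0" --pt "0.58 0.8 0" --pt "0.58 0.8 0" --pt "0.58 0.8 0" --roll '[-0.0911,-0.0911,-0.0911,0,0,0,0,0]' --claw -0.03 --force 40

```text
time: 1.1
position: [0.3745, 0.2984, 0.2099]
tool_rot: [[1.0, -0.0, -0.0], [-0.0, -1.0, -0.0], [-0.0, 0.0, -1.0]]
wrist_force: [0.4, -0.7, 0.1]
finger_gap: 0.0438
gripper_force: 0.0
```

Call:
jog_arm --pt "0.6 0.83 0" --pt "0.6 0.83 0" --pt "0.6 0.83 0" --pt "0.6 0.83 0" --pt "0.6 0.83 0" --pt "0.6 0.83 0" --pt "0.6 0.83 0" --pt "0.296 0.452 0" --roll '[0,0,0,0,0,0,0,0]'

```text
time: 2.1
position: [0.5993, -0.0155, 0.209]
tool_rot: [[1.0, -0.003, -0.002], [-0.003, -1.0, -0.0], [-0.002, 0.0, -1.0]]
wrist_force: [-0.1, 1.6, -0.3]
finger_gap: 0.044
gripper_force: 0.0
```

Call:
jog_arm --pt "0 0 0.3" --pt "0 0 0.3" --pt "0 0 0.3" --pt "0 0 0.3" --pt "0 0 0.2" --pt "0 0 0.2" --pt "0 0 0.12" --pt "0 0 0" --roll '[0,0,0,0,0,0,0,0]'

```text
time: 3.1
position: [0.5985, -0.0134, 0.1238]
tool_rot: [[1.0, -0.001, -0.001], [-0.001, -1.0, -0.0], [-0.001, 0.0, -1.0]]
wrist_force: [-0.2, 0.6, -0.6]
finger_gap: 0.0437
gripper_force: 0.0
```

```bash
python3 - <<'E'
from h import *
from bench import *
s,t=snapshot('scene'),snapshot('top')
a=cv2.resize(s['frame'][150:290,210:350,::-1],(400,400),interpolation=cv2.INTER_CUBIC)
b=cv2.resize(t['frame'][135:275,235:375,::-1],(400,400),interpolation=cv2.INTER_CUBIC)
cv2.imwrite('pics/g1.png',np.hstack([a,b]));S=get_state();print(S['position'],S['wrist_force'])
E
```

```text
[ 0.59898676 -0.01337789  0.12459443] [ 1.26598409 -0.74231885 -0.108345  ]
```

View pics/g1.png

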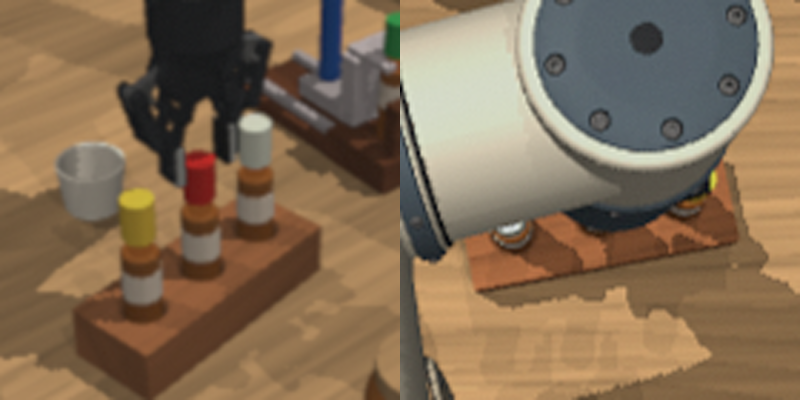

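The fingers straddle the red cap at crop (200,175), with the tips at mid-cap height. I'll go 6 mm lower and close.

Call:
jog_arm --pt "0 0.026 0.06" --pt "0 0 0.06" --pt "0 0 0" --pt "0 0 0" --pt "0 0 0" --pt "0 0 0" --pt "0 0 0" --pt "0 0 0" --roll '[0,0,0,0,0,0,0,0]'

```text
time: 4.2
position: [0.5987, -0.0146, 0.1182]
tool_rot: [[1.0, -0.001, 0.0], [-0.001, -1.0, -0.0], [0.0, 0.0, -1.0]]
wrist_force: [0.3, -0.2, 0.4]
finger_gap: 0.0439
gripper_force: 0.0
```

Call:
jog_arm --pt "0 0 0" --pt "0 0 0" --pt "0 0 0" --pt "0 0 0" --pt "0 0 0" --pt "0 0 -0.1" --pt "0 0 -0.2" --pt "0 0 0" --roll '[0,0,0,0,0,0,0,0]' --claw 0.6 --force 40

```text
time: 5.2
position: [0.5994, -0.0145, 0.1344]
tool_rot: [[1.0, -0.0, 0.002], [-0.0, -1.0, 0.0], [0.002, -0.0, -1.0]]
wrist_force: [0.4, 0.8, -1.5]
finger_gap: 0.0266
gripper_force: 39.4
```

Call:
jog_arm --pt "0 0 -0.4" --pt "0 0 -0.4" --pt "0 0 -0.3" --pt "0 0 0" --pt "-0.6 0 0" --pt "-0.8 0 0" --pt "-0.6 0 0" --pt "0 0 0" --roll '[0,0,0,0,0,0,0,0]'

```text
time: 6.2
position: [0.4968, -0.0146, 0.188]
tool_rot: [[1.0, -0.0, -0.001], [-0.0, -1.0, 0.0], [-0.001, -0.0, -1.0]]
wrist_force: [-0.3, 0.8, -0.9]
finger_gap: 0.0265
gripper_force: 39.5
```

Call:
jog_arm --pt "0 0.4 0" --pt "0 0.8 0" --pt "0 0.9 0" --pt "0 0.9 0" --pt "0 0.9 0" --pt "0.2 0.6 0" --pt "0.3 0.18 0" --pt "0.22 0 0" --roll '[0,0,0,0,0,0,0,0]'

```text
time: 7.2
position: [0.5351, -0.2493, 0.1868]
tool_rot: [[1.0, -0.002, -0.002], [-0.002, -1.0, 0.001], [-0.002, -0.001, -1.0]]
wrist_force: [-0.8, 0.3, -1.7]
finger_gap: 0.0265
gripper_force: 39.6
```

```bash
python3 - <<'E'
from h import *
from bench import *
s,t=snapshot('scene'),snapshot('top')
a=cv2.resize(s['frame'][200:320,90:230,::-1],(466,400),interpolation=cv2.INTER_CUBIC)
cv2.imwrite('pics/g2.png',a)
p=[get_state() for i in range(1)][0];print(p['position'],p['wrist_force'],p['finger_gap'])
c,st,_=blob(s,'red',(175,215),110,35,40);print(c,st,onz(s,c,p['position'][2]+.023))
E
```

```text
[ 0.53540043 -0.24815921  0.18693701] [ 0.29226455 -0.81235931 -0.85616943] 0.02708366361336422
[170.21487603 213.61570248] [164 203  13  22 242] [ 0.5340735  -0.24822232  0.20993701]
```

View pics/g2.png

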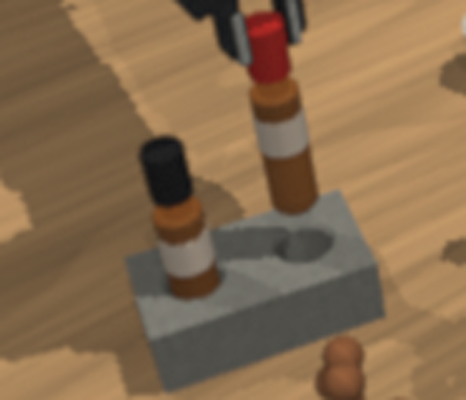

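The tube hangs upright directly over the free hole (crop 305,243). Lowering it now.

Call:
jog_arm --pt "0 0 0.2" --pt "0 0 0.25" --pt "0 0 0.2" --pt "0 0 0.1" --pt "0 0 0.06" --pt "0 0 0.06" --pt "0 0 0.06" --pt "0 0 0" --roll '[0,0,0,0,0,0,0,0]'

```text
time: 8.3
position: [0.5346, -0.2486, 0.1415]
tool_rot: [[1.0, -0.0, -0.0], [-0.0, -1.0, 0.0], [-0.0, -0.0, -1.0]]
wrist_force: [-0.3, -0.0, -1.9]
finger_gap: 0.0264
gripper_force: 39.7
```

Call:
jog_arm --pt "0.014 0 0.08" --pt "0 0 0.08" --pt "0 0 0.08" --pt "0 0 0.08" --pt "0 0 0.06" --pt "0 0 0.04" --pt "0 0 0" --pt "0 0 0" --roll '[0,0,0,0,0,0,0,0]'

```text
time: 9.3
position: [0.5354, -0.2486, 0.1208]
tool_rot: [[1.0, -0.001, 0.0], [-0.001, -1.0, -0.0], [0.0, 0.0, -1.0]]
wrist_force: [-0.6, -0.3, -1.3]
finger_gap: 0.0267
gripper_force: 39.7
```

Call:
jog_arm --pt "0 0 0.03" --pt "0 0 0.03" --pt "0 0 0.02" --pt "0 0 0" --pt "0 0 0" --pt "0 0 0" --pt "0 0 0" --pt "0 0 0" --roll '[0,0,0,0,0,0,0,0]'

```text
time: 10.3
position: [0.5361, -0.2489, 0.1184]
tool_rot: [[1.0, -0.0, 0.003], [-0.0, -1.0, -0.001], [0.003, 0.001, -1.0]]
wrist_force: [-0.8, 0.9, 6.5]
finger_gap: 0.0262
gripper_force: 40.5
```

It has touched the floor at the seated height. Release and rise.

Call:
jog_arm --pt "0 0 0" --pt "0 0 0" --pt "0 0 0" --pt "0 0 0" --pt "0 0 -0.2" --pt "0 0 -0.4" --pt "0 0 -0.6" --pt "0 0 -0.7" --roll '[0,0,0,0,0,0,0,0]' --claw -0.03

```text
time: 11.3
position: [0.535, -0.2486, 0.213]
tool_rot: [[1.0, -0.001, -0.0], [-0.001, -1.0, -0.0], [-0.0, 0.0, -1.0]]
wrist_force: [0.6, -1.0, -0.4]
finger_gap: 0.0442
gripper_force: 0.0
```

Call:
jog_arm --pt "-0.2 -0.9 0" --pt "-0.2 -1 0" --pt "-0.2 -1 0" --pt "-0.2 -1 0" --pt "-0.2 -1 0" --pt "-0.2 -1 0" --pt "-0.2 -1 0" --pt "-0.2 -1 0" --roll '[0,0,0,0,0,0,0,0]'

```text
time: 12.3
position: [0.4551, 0.1481, 0.2128]
tool_rot: [[1.0, -0.0, 0.001], [-0.0, -1.0, 0.001], [0.001, -0.001, -1.0]]
wrist_force: [1.6, 0.4, 0.3]
finger_gap: 0.0442
gripper_force: 0.0
```

```bash
python3 - <<'E'
from h import *
from bench import *
s,t=snapshot('scene'),snapshot('top')
S=get_state();print(S['time'],S['position'],S['finger_gap'])
np.set_printoptions(precision=4,suppress=True)
cs,st,_=blob(s,'red',(160,255),110,35,30);print(cs,st,onz(s,cs,.141))
hsv=cv2.cvtColor(t['frame'],cv2.COLOR_RGB2HSV)
c,st2,m=blob(t,'red',(412,228),110,35,30);print(c,st2,onz(t,c,.143),tri(t,c,s,cs))
E
```

```text
12.4 [0.45479555 0.1501717  0.21234526] 0.044379404725769844
[174.786  239.9918] [168 230  14  21 243] [ 0.5333 -0.2493  0.141 ]
[418.9662 230.4589] [410 224  19  14 207] [ 0.5368 -0.2493  0.143 ] (array([ 0.5365, -0.2498,  0.1431]), np.float64(0.00139852601436307))
```

The red tube is seated (triangulated cap height unchanged, 0.143). Next, the post.

Call:
jog_arm --pt "-0.1 -0.9 0" --pt "-0.1 -0.9 0" --pt "-0.05 -0.75 0" --pt "0 -0.07 0.5" --pt "0 0 0.6" --pt "0 0 0.6" --pt "0 0 0.4" --pt "0 0 0" --roll '[0,0,0,0,0,0,0,0]'

```text
time: 13.4
position: [0.4426, 0.2764, 0.1059]
tool_rot: [[1.0, -0.001, -0.002], [-0.001, -1.0, -0.002], [-0.002, 0.002, -1.0]]
wrist_force: [0.2, -0.1, 1.2]
finger_gap: 0.0443
gripper_force: 0.0
```

Call:
jog_arm --pt "0 0 0" --pt "0 0 0" --pt "0 0 0" --pt "0 0 0" --pt "0 0 0" --pt "0 0 0" --pt "0 0 0" --pt "0 0 0" --roll '[0,0,0,0,0,0,0,0]' --claw 0.6 --force 40

```text
time: 14.4
position: [0.4445, 0.2812, 0.1086]
tool_rot: [[1.0, 0.0, 0.004], [-0.0, -1.0, 0.008], [0.004, -0.008, -1.0]]
wrist_force: [-1.5, 8.8, -2.8]
finger_gap: 0.0227
gripper_force: 39.3
```

Call:
jog_arm --pt "-0.1 -0.05 0" --pt "-0.16 -0.01 0" --pt "-0.18 -0.01 0" --pt "-0.18 -0.01 0" --pt "-0.18 -0.01 0" --pt "-0.16 -0.01 0" --pt "-0.12 0 0" --pt "-0.06 0 0" --roll '[0,0,0,0,0,0,0,0]'

```text
time: 15.4
position: [0.3911, 0.2839, 0.1086]
tool_rot: [[1.0, 0.002, 0.012], [0.002, -1.0, 0.003], [0.012, -0.003, -1.0]]
wrist_force: [30.2, 1.1, -13.3]
finger_gap: 0.0226
gripper_force: 39.7
```

The jaw is at its end stop (30 N). Ease off, release and rise.

Call:
jog_arm --pt "0.05 0 0" --pt "0 0 0" --pt "0 0 0" --pt "0 0 0" --pt "0 0 0" --pt "0 0 -0.4" --pt "0 0 -0.8" --pt "0 0 -0.9" --roll '[0,0,0,0,0,0,0,0]' --claw -0.03

```text
time: 16.4
position: [0.3881, 0.2821, 0.2124]
tool_rot: [[1.0, -0.0, -0.001], [-0.0, -1.0, -0.001], [-0.001, 0.001, -1.0]]
wrist_force: [0.7, 0.2, -1.4]
finger_gap: 0.0439
gripper_force: 0.0
```

```bash
python3 - <<'E'
from h import *
from bench import *
s,t=snapshot('scene'),snapshot('top')
S=get_state();print(S['time'],S['position'],S['finger_gap'])
a=cv2.resize(s['frame'][110:230,270:400,::-1],(433,400),interpolation=cv2.INTER_CUBIC)
b=cv2.resize(t['frame'][200:340,130:250,::-1],(343,400),interpolation=cv2.INTER_CUBIC)
cv2.imwrite('pics/g3.png',np.hstack([a,b]))
np.set_printoptions(precision=4,suppress=True)
for k,n,z in [('green',(349,162),.141),('blue',(315,160),.1)]:
  try:
    c,st,_=blob(s,k,n,110,35,25);print(k,c,st,onz(s,c,z))
  except Exception as e: print(k,e)
E
```

```text
16.5 [0.39076481 0.28419759 0.21694334] 0.043959134968342875
green [349.3571 161.6349] [345 154  10  16 126] [0.5354 0.2784 0.141 ]
blue [313.8994 155.1775] [311 140   7  31 169] [0.3872 0.2834 0.1   ]
```

View pics/g3.png

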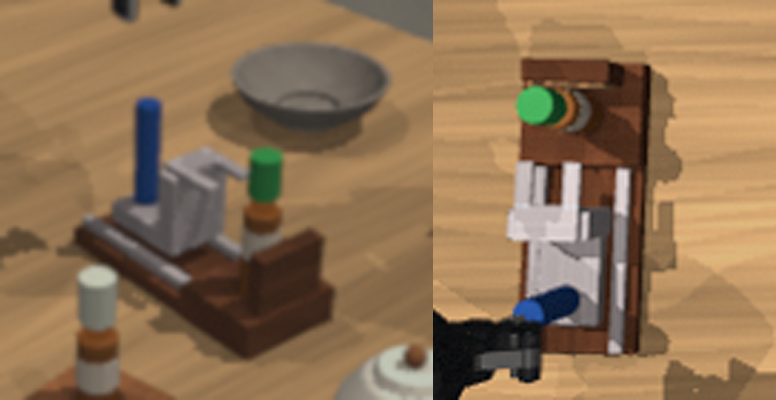

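The jaw is fully open, with the fork clear of the green tube (top crop 537,106; fork around 545,200). On to the green cap.

Call:
jog_arm --pt "0.5 0.02 0" --pt "0.7 0.02 0" --pt "0.8 0.03 0" --pt "0.7 0.03 0" --pt "0.3 0.03 0" --pt "0 0 0.4" --pt "0 0 0.4" --pt "0 0 0" --roll '[0,0,0,0,0,0,0,0]'

```text
time: 17.5
position: [0.5372, 0.2754, 0.1701]
tool_rot: [[1.0, -0.0, -0.003], [-0.0, -1.0, -0.002], [-0.003, 0.002, -1.0]]
wrist_force: [-1.0, 0.0, -0.3]
finger_gap: 0.0443
gripper_force: 0.0
```

```bash
python3 - <<'E'
from h import *
from bench import *
P=[]
for i in range(4): snapshot('top');P.append(get_state()['position'])
print(np.mean(P,0),np.std(P,0))
E
```

```text
[0.53855851 0.27608986 0.172521  ] [0.00035004 0.00021353 0.0005591 ]
```

Call:
jog_arm --pt "0.016 0 0.3" --pt "0 0 0.3" --pt "0 0 0.25" --pt "0 0 0.15" --pt "0 0 0.09" --pt "0 0 0" --pt "0 0 0" --pt "0 0 0" --roll '[0,0,0,0,0,0,0,0]'

```text
time: 18.7
position: [0.5396, 0.2761, 0.1176]
tool_rot: [[1.0, -0.0, 0.001], [-0.0, -1.0, 0.001], [0.001, -0.001, -1.0]]
wrist_force: [-1.2, -0.6, -0.1]
finger_gap: 0.0438
gripper_force: 0.0
```

Call:
jog_arm --pt "0 0 0" --pt "0 0 0" --pt "0 0 0" --pt "0 0 0" --pt "0 0 0" --pt "0 0 -0.1" --pt "0 0 -0.2" --pt "0 0 0" --roll '[0,0,0,0,0,0,0,0]' --claw 0.6 --force 40

```text
time: 19.7
position: [0.5398, 0.2762, 0.1332]
tool_rot: [[1.0, -0.0, 0.001], [-0.0, -1.0, 0.001], [0.001, -0.001, -1.0]]
wrist_force: [0.6, -0.6, -1.0]
finger_gap: 0.0267
gripper_force: 39.4
```

Call:
jog_arm --pt "0 0 -0.3" --pt "0 0 -0.5" --pt "0 0 -0.4" --pt "0 0 0" --pt "0 0.5 0" --pt "0 0.8 0" --pt "0 0.8 0" --pt "-0.4 0.6 0" --roll '[0,0,0,0,0,0,0,0]'

```text
time: 20.7
position: [0.5187, 0.1382, 0.1908]
tool_rot: [[1.0, -0.002, -0.002], [-0.002, -1.0, -0.001], [-0.002, 0.001, -1.0]]
wrist_force: [0.1, -0.7, -0.8]
finger_gap: 0.0263
gripper_force: 39.5
```

Call:
jog_arm --pt "-0.4 0.8 0" --pt "-0.2 0.9 0" --pt "0 0.8 0" --pt "0 0.6 0" --pt "0.4 0 0" --pt "0.7 0 0" --pt "0.7 0 0" --pt "0.38 0 0" --roll '[0,0,0,0,0,0,0,0]'

```text
time: 21.7
position: [0.5984, -0.0151, 0.1905]
tool_rot: [[1.0, -0.001, -0.003], [-0.001, -1.0, -0.0], [-0.003, 0.0, -1.0]]
wrist_force: [-0.2, 0.3, -0.7]
finger_gap: 0.0268
gripper_force: 39.6
```

```bash
python3 - <<'E'
from h import *
from bench import *
P=[]
for i in range(5): s=snapshot('scene');P.append(get_state()['position'])
m=np.mean(P,0);print(m,np.std(P,0))
cv2.imwrite('pics/g4.png',cv2.resize(s['frame'][130:290,210:350,::-1],(525,600),interpolation=cv2.INTER_CUBIC))
c,st,_=blob(s,'green',(280,180),110,35,40);print(c,st,onz(s,c,m[2]+.023))
E
```

```text
[ 0.5980124  -0.01486632  0.1907242 ] [0.00095764 0.00019043 0.00067066]
[279.44444444 184.20833333] [273 174  12  21 144] [ 0.59619597 -0.01087112  0.2137242 ]
```

View pics/g4.png

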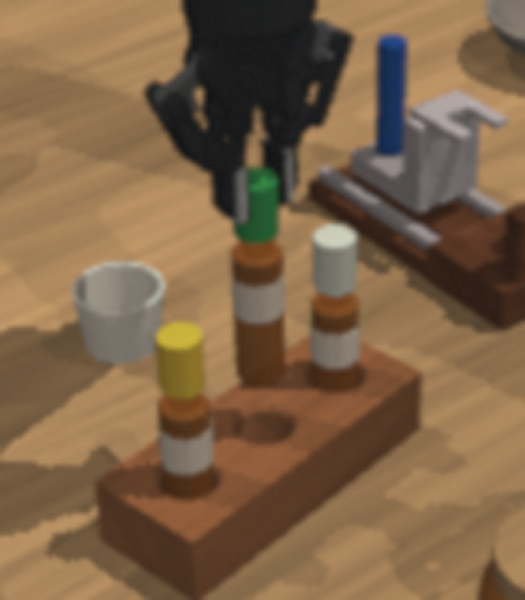

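The green tube hangs upright over the empty middle hole (crop 268,428). Lowering it with a 1 mm x correction.

Call:
jog_arm --pt "0.024 0 0.2" --pt "0 0 0.3" --pt "0 0 0.2" --pt "0 0 0.1" --pt "0 0 0.06" --pt "0 0 0.06" --pt "0 0 0.06" --pt "0 0 0" --roll '[0,0,0,0,0,0,0,0]'

```text
time: 22.95
position: [0.5993, -0.0141, 0.143]
tool_rot: [[1.0, -0.0, -0.0], [-0.0, -1.0, -0.0], [-0.0, 0.0, -1.0]]
wrist_force: [0.2, -0.1, -0.3]
finger_gap: 0.0266
gripper_force: 39.6
```

Call:
jog_arm --pt "0 0 0.08" --pt "0 0 0.08" --pt "0 0 0.08" --pt "0 0 0.08" --pt "0 0 0.06" --pt "0 0 0.05" --pt "0 0 0" --pt "0 0 0" --roll '[0,0,0,0,0,0,0,0]'

```text
time: 23.95
position: [0.5995, -0.0141, 0.1218]
tool_rot: [[1.0, -0.0, 0.0], [-0.0, -1.0, -0.0], [0.0, 0.0, -1.0]]
wrist_force: [-0.5, 0.3, -1.0]
finger_gap: 0.0267
gripper_force: 39.6
```

Call:
jog_arm --pt "0 0 0.03" --pt "0 0 0.03" --pt "0 0 0.02" --pt "0 0 0" --pt "0 0 0" --pt "0 0 0" --pt "0 0 0" --pt "0 0 0" --roll '[0,0,0,0,0,0,0,0]'

```text
time: 24.95
position: [0.5994, -0.0141, 0.1177]
tool_rot: [[1.0, -0.001, -0.0], [-0.001, -1.0, 0.0], [-0.0, -0.0, -1.0]]
wrist_force: [-0.3, 0.3, -1.0]
finger_gap: 0.027
gripper_force: 39.7
```

Call:
jog_arm --pt "0 0 0.02" --pt "0 0 0.01" --pt "0 0 0" --pt "0 0 0" --pt "0 0 0" --pt "0 0 0" --pt "0 0 0" --pt "0 0 0" --roll '[0,0,0,0,0,0,0,0]'

```text
time: 25.95
position: [0.6002, -0.0142, 0.1176]
tool_rot: [[1.0, -0.0, 0.003], [-0.0, -1.0, -0.0], [0.003, 0.0, -1.0]]
wrist_force: [-0.8, 0.2, 5.9]
finger_gap: 0.0265
gripper_force: 40.3
```

It's on the floor of the hole. Release, rise and check.

Call:
jog_arm --pt "0 0 0" --pt "0 0 0" --pt "0 0 0" --pt "0 0 0" --pt "0 0 -0.2" --pt "0 0 -0.5" --pt "0 0 -0.7" --pt "0 0 -0.7" --roll '[0,0,0,0,0,0,0,0]' --claw -0.03

```text
time: 26.95
position: [0.5994, -0.0142, 0.2231]
tool_rot: [[1.0, -0.001, 0.001], [-0.001, -1.0, -0.0], [0.001, 0.0, -1.0]]
wrist_force: [0.5, -0.6, 0.3]
finger_gap: 0.0437
gripper_force: 0.0
```

Call:
jog_arm --pt "-0.5 0 -0.5" --pt "-0.8 0 -0.3" --pt "-0.8 0 0" --pt "-0.8 0 0" --pt "-0.5 0 0" --pt "0 0 0" --pt "0 0 0" --pt "0 0 0" --roll '[0,0,0,0,0,0,0,0]'

```text
time: 27.95
position: [0.43, -0.014, 0.2611]
tool_rot: [[1.0, -0.001, -0.0], [-0.001, -1.0, -0.0], [-0.0, 0.0, -1.0]]
wrist_force: [0.0, -0.6, 0.1]
finger_gap: 0.0441
gripper_force: 0.0
```

```bash
python3 - <<'E'
from h import *
from bench import *
s=snapshot('scene');t=snapshot('top')
cv2.imwrite('pics/g5.png',s['frame'][110:330,110:410,::-1].repeat(2,0).repeat(2,1))
for k,n,z in [('green',(280,212),.141),('red',(175,240),.141),('yellow',(258,226),.141)]:
    c,st,_=blob(s,k,n,110,35,25);print(k,c,st,onz(s,c,z))
E
```

```text
green [279.51977401 211.70056497] [274 203  11  19 177] [ 0.59706901 -0.01386719  0.141     ]
red [174.66533865 239.7689243 ] [167 230  15  21 251] [ 0.53240696 -0.2491495   0.141     ]
yellow [257.69565217 225.07729469] [251 216  13  20 207] [ 0.60590367 -0.0827824   0.141     ]
```

View pics/g5.png

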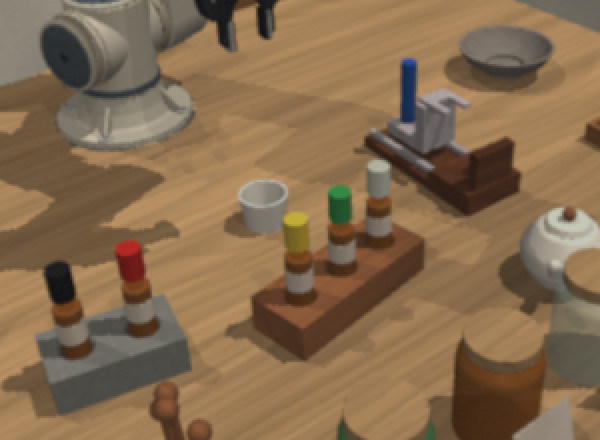

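The picture shows red (130,260) seated beside black, and green (340,205) seated between yellow and white. The jaw is open, and the arm is clear of everything.

```bash
python3 -c "
from bench import *
print(sign_off())"
```

```text
the job is handed in; nothing more can be done
None
```

I handed the job in at about 28 s: the red tube stands in the returns block, the green tube in the rack's middle hole, the vise jaw is fully open and the arm is clear; `sign_off` gave no verdict.

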